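Clip the tap bell back onto its shelf holder

TASK

The tap bell has been left lying crooked on top of its holder's four guide posts, so that the holes in its plate miss them. Without lifting it off, push the plate about, feeling for the place, until it drops over all four posts, then press it down beside the bell, on one side and on the other, until both snap hooks have clicked over the plate and it lies flat and fully home. Press no harder than it needs, for the holder's block is stuck on with soft foam tape that must not be squashed; keep off the bell's dome and button, and leave the other things on the shelf alone.

Things in the scene. Friction and masses are not known exactly. Their poses are not given: they have to be found in the camera images.
- holder: Fixed wooden strip 190 x 84 x 3 mm on the beech shelf board. Origin: centre of its underside, 18 mm above the work surface; x along it, y across, z up. A dark wooden block 144 x 66 x 18 mm is stuck on it by 3 mm foam tape (block's top at 24 mm), centred across but anywhere up to 6 mm off centre along x, mostly hidden under the bell's plate; nothing tells where but touch or sight.
- bell: Loose aluminium foot plate 200 x 74 x 8 mm, about 0.5 kg. Origin: centre of its underside; x along it, y across, z up. It starts level on the posts, underside 44 mm over the holder's, 14 to 20 mm towards the holder's +x and up to 6 mm across, turned up to 0.05 rad; it slides with 2 to 5 N. Four holes, 11 mm along x, 13 mm along y, at x = +-36, y = +-25 mm fit the posts. Home: underside at 24 mm.
- slot_a (a point): Middle of the outer edge of the hook slot at the plate's +x end, on the top face: 66 mm from the plate's centre, 8 mm above its underside; 32 mm over the holder's underside when home. Slots go right through, 54 to 66 mm from the centre, 22 mm wide. Once straight and within 1.5 mm of the block's middle along x, 2.5 mm along y, the plate drops 3 to 6 mm over the posts onto the hooks' ramps.
- slot_b (a point): The same point at the -x end. From the ramps each side must be pressed down some 15 mm, with roughly 8 to 20 N at the plate's end; then it is hard against the wood; the hook clicks back when that slot edge is within 2 mm of home. Press the sides in turn, the plate tilting meanwhile (the other end rises, so the finger's depth at the hard stop varies by some mm).
- hook_a (a joint): Bend of the hook at the +x end, rad: 0 upright and relaxed, positive towards the holder's middle, about 0.1 while the plate passes; it springs back. From the block's middle: tip 60 to 64 mm out, 42 mm over the holder's underside; a ramp falls outwards to a nose 69 mm out at 35.5 mm; the flat catch under the nose is at 34 mm; the inner side is upright.
- hook_b (a joint): The same for the hook at the -x end.
- tulip: Bystander: white ceramic tulip figurine about 125 mm tall, foot 52 mm across. Origin: centre of its underside.
- bowl: Bystander: shallow glass bowl 116 mm across, 32 mm high, with a ring of hematite beads in it. Origin: centre of its underside.
- comb: Bystander: black plastic folding comb, 110 x 35 mm, 9 mm thick, lying flat. Origin: centre of its handle's underside, y along its length.
- keyhook: Bystander: aluminium key hook plate 70 x 30 mm with two upturned hooks, 38 mm high. Origin: centre of its underside.
- dome: Chrome dome and button of the tap bell, fixed on the plate's middle: 64 mm across, top 47 mm above the plate's underside. Origin as bell. Not to be touched. The plate's free areas for pressing are its ends beyond the hooks, 72 to 100 mm either side of the centre; they overhang the block.
- block (a joint): How far the block is squashed down into its foam, m: 0 at rest. It gives only above about 25 N, and springs back. On the block stand, all white, four round guide posts 8 mm thick, tops 44 mm over the holder's underside, 36 mm either side of the block's middle along x and 25 mm across, and two snap hooks, 62 mm either side along x, 16 mm wide along y.

How it is judged (in metres and radians):
On the way:
1. the plate has dropped over the guide posts: both slots' edges lower than 50.2 mm over the holder's underside (52 at the start) (z of each of slot_a, slot_b in the frame of holder below 0.0502 m), for 0.2 s.
At the end, for the whole second after the job is handed in: The plate lies flat on the block (tilt under 0.03 rad), at rest, within 10 mm along and 5 mm across of the holder's middle, both slots' outer edges lower than 34 mm over the holder's underside, and both hooks sprung back (under 0.045 rad), noses over the plate (z of each of slot_a, slot_b in the frame of holder below 0.034 m and value of joint each of hook_a, hook_b below 0.045 rad and x of bell in the frame of holder between -0.01 and 0.01 m and y of bell in the frame of holder between -0.005 and 0.005 m and angle between bell's own z axis and vertical below 0.03 rad and linear speed of bell below 0.02 m/s); the robot touches nothing.
It fails at once if the bell is lifted off (more than 10 mm above its start) (z of bell in the frame of holder above 0.054 m).
It fails at once if the holder's foam is squashed by more than 1.5 mm (value of joint block above 0.0015 m).
It fails at once if the bell's dome or button is touched with more than 1 N (contact force between any of the fingers, the arm and dome above 1 N).
It fails at once if a bystander is moved by more than 12 mm (distance of any of tulip, bowl, comb, keyhook from where it was at the start of the episode above 0.012 m).
It also fails if it takes over 72 s, if anything falls off the work surface, if the arm or the gripper's body presses on something with over 40 N, if the wrist force passes 120 N, or if a joint passes its speed limit or range.

ROBOT

A 6-joint arm with a two-finger parallel gripper is mounted at the origin on the work surface. World frame = base frame: x ahead of the robot, y to its left, z up, the work surface at z = 0. Lengths are in mm, angles in degrees, forces in N, time in s.
With the tool pointing down it reaches from about 350 to 975 mm from the base axis. Payload 7.1 kg.
Tool frame: the origin (TCP) lies on the centre line of the jaws, within the pads' length; the fingertips stand 17 mm ahead of it and the grasp point (between the pads) lies 2 mm behind it; z points along the fingers, y is the direction in which the jaws open and shut (so a half turn about z gives the same grasp; the last joint's range is limited). The gripper opens to 88 mm and grips with 3 to 60 N. Pads are 20 mm wide; open, the fingers measure 115 mm over their backs; the gripper's body (75 mm by 178 mm) begins 61 mm behind the grasp point.
Start: joints at [-67.265, 24.242, 93.386, -0, 62.372, -1.089], TCP at [252.466, -571.722, 239.675] pointing down, gripper open.
Joint ranges: [-172.04, 172.04], [-51.8, 120.97], [4.93, 147.93], [-75.15, 255.16], [6.16, 154.13], [-145.62, 145.62]. Speed limits (degrees/s): [136.94, 136.94, 172.46, 180, 180, 180].

INTERFACE

Orientations are given as [roll, pitch, yaw] about the fixed x, y, z axes, in that order (R = Rz(yaw) Ry(pitch) Rx(roll)).
In Python, from cell import read_state, read_camera, camera_info, workorder, models gives the robot as it stands. The module is installed in compiled form; this text tells all that it offers.
- The arm moves only by the shell command python3 -m creep 'ROWS' [FORCE]. ROWS is text: rows parted by semicolons, each of 7 numbers parted by spaces: the turn, a rotation vector about the tool's x, y, z as a fraction of full scale, then the shift along the tool's x, y, z as a fraction of full scale, then the gripper command: -1 is fully open, 1 is shut, values between are in proportion. A call has 1 to 5 rows; each row shifts and turns the commanded pose from where the row before left it, along the tool's axes as they then stand; what a row does not reach is not made up. Full scale, the value 1, is 0.03 m for a shift and 0.1 rad for a turn. A row lasts 1/10 s, in which the tool goes at most 50 mm and 8.59 degrees, less where a joint would pass 70% of its speed; a pose out of reach is approached as far as the arm can. A call with a number of a shift or a turn outside -1 to 1 is refused whole. A call with a gripper value outside its range is refused whole. The fingers move at their own pace and stop on an object; FORCE is the grip in N (left out, the last holds). Time passes only in rows, so rows that do not move let the fingers close. It gives the time, the measured TCP pose, the force and the opening at its end, in the units of the state.
- read_state(): the state, without advancing time (a new reading comes with each control period).
- read_camera(name): name is "side" or "top" or "wrist"; returns the picture (420x560x3 uint8, red, green, blue); there is no depth.
- camera_info(name): a dict with "vertical_fov" (degrees; the focal length in pixels is half the picture's height over the tangent of half this angle, whatever the lens; pixels are square), "cx", "cy" (the principal point, pixels), "k1" (the pictures are not rectified: a ray, as slopes to the right and down, at radius r is drawn at 1 + k1 r^2 times it, then the intrinsics apply), "pose" (4x4, takes a point from camera to world coordinates). Camera axes: x right, y down, z forward; pixel columns grow to the right and rows downward; lengths in mm; the calibration is good to about 2 mm. A picture is of the moment at which its call begins: read the wrist's pose just before it. camera_info takes no time and is no camera call; for the wrist camera it gives the pose at the moment of the call.
- workorder.finish_job(): hands the job in, once; it reports no verdict.
Trained networks look in the newest picture that a camera, given by its name, has taken for a name from the list of things; names that differ only in an ending like _2 or _b are one class to them, and where a whole thing is asked for, a point or a joint stands for the part that bears it (a point fixed in the world has none). Each returns a list of dicts, best first, with "p" (0 to 1); they miss things now and then, are a little off and sometimes report something else, mostly with a low value. They report only what shows in the picture. A call takes as long as a camera call.
- models.find_in(query, camera): "box" ([left, top, right, bottom] in pixels, round what is visible of it).
The state is a dict: "time_s": time; "joint_positions": joint angles; "qvel": joint speeds; "effort": joint torques, N m; "position": TCP position; "orientation": TCP orientation; "contact_force": force on the tool from outside, world axes, zero at the start; "torque": the same for the moment, N m; "gripper_width": finger opening in mm.
Only numpy, scipy, OpenCV 4.12 (cv2) and the standard library are available. Lean on these libraries where they do the work, as an engineer would, in place of code of your own. Each camera call takes 0.05 s, during which the arm holds its last target.

## Working session

There is one attempt and no reset: what is moved stays moved. The work goes in short steps, Python scripts to look and compute and a shell command to move; the robot and the scene stay as the last step left them, time stands still between calls to the robot, and variables do not carry over. Pictures are saved under pics/ and viewed, and the job is handed in when it is done.

```bash
mkdir -p pics; cat > h.py <<'E'
import numpy as np,cv2
from cell import read_state, read_camera, camera_info, models
def snap(n,f,crop=None,s=1):
    im=read_camera(n)[:,:,::-1].copy()
    if crop: im=im[crop[1]:crop[3],crop[0]:crop[2]]
    if s!=1: im=cv2.resize(im,None,fx=s,fy=s,interpolation=cv2.INTER_CUBIC)
    cv2.imwrite('pics/'+f,im)
def proj(n,P,info=None):
    c=info or camera_info(n);T=np.array(c['pose']);P=np.atleast_2d(P)
    q=(P-T[:3,3])@T[:3,:3];s=q[:,:2]/q[:,2:];r2=(s**2).sum(1,keepdims=True)
    f=210/np.tan(np.radians(c['vertical_fov'])/2)
    return s*(1+c['k1']*r2)*f+[c['cx'],c['cy']]
def ray(n,uv,z,info=None):
    c=info or camera_info(n);T=np.array(c['pose']);uv=np.atleast_2d(uv).astype(float)
    f=210/np.tan(np.radians(c['vertical_fov'])/2)
    d=(uv-[c['cx'],c['cy']])/f;s=d.copy()
    for _ in range(20): s=d/(1+c['k1']*(s**2).sum(1,keepdims=True))
    v=np.c_[s,np.ones(len(s))]@T[:3,:3].T
    return T[:3,3]+v*((z-T[2,3])/v[:,2:])
def st():
    s=read_state();print('t',round(s['time_s'],2),'p',np.round(s['position'],1),'o',np.round(s['orientation'],2),'F',np.round(s['contact_force'],1),'M',np.round(s['torque'],2),'w',round(s['gripper_width'],1))
E
python3 - <<'E'
from h import *
st()
for n in('top','side','wrist'):
    snap(n,n+'0.png');c=camera_info(n);print(n,np.round(c['pose'],3).tolist(),c['vertical_fov'],c['k1'])
for n in('top','side'):
  for q in('holder','bell','dome','slot_a','hook_a'):
    print(n,q,[(np.round(d['box']).tolist(),round(d['p'],2)) for d in models.find_in(q,n)[:3]])
E
```

```text
t 0.0 p [ 252.3 -571.2  238.9] o [-179.91   -0.     23.82] F [0.3 0.5 0.4] M [ 0.   -0.01 -0.02] w 87.9
top [[0.022, -0.985, 0.169, 398.403], [-1.0, -0.023, -0.002, -23.752], [0.006, -0.169, -0.986, 1043.44], [0.0, 0.0, 0.0, 1.0]] 52.59967476574968 -0.1313484288891885
side [[-0.958, -0.223, 0.179, 339.551], [-0.286, 0.707, -0.647, 792.216], [0.018, -0.671, -0.741, 1018.882], [0.0, 0.0, 0.0, 1.0]] 46.56774336905572 -0.1284301687216116
wrist [[0.403, -0.877, -0.262, 323.691], [-0.915, -0.387, -0.114, -540.597], [-0.001, 0.286, -0.958, 383.697], [0.0, 0.0, 0.0, 1.0]] 64.19662581223906 -0.0697371838425916
top holder [([252.0, 216.0, 326.0, 270.0], 0.96)]
top bell [([236.0, 210.0, 326.0, 268.0], 0.63)]
top dome [([267.0, 226.0, 295.0, 254.0], 0.9)]
top slot_a [([236.0, 211.0, 328.0, 268.0], 0.68)]
top hook_a [([376.0, 280.0, 420.0, 299.0], 0.35)]
side holder [([287.0, 207.0, 326.0, 261.0], 0.78)]
side bell [([289.0, 195.0, 325.0, 256.0], 0.61)]
side dome [([295.0, 208.0, 318.0, 230.0], 0.55)]
side slot_a [([289.0, 196.0, 325.0, 256.0], 0.84)]
side hook_a [([290.0, 195.0, 323.0, 256.0], 0.33)]
```

View pics/top0.png

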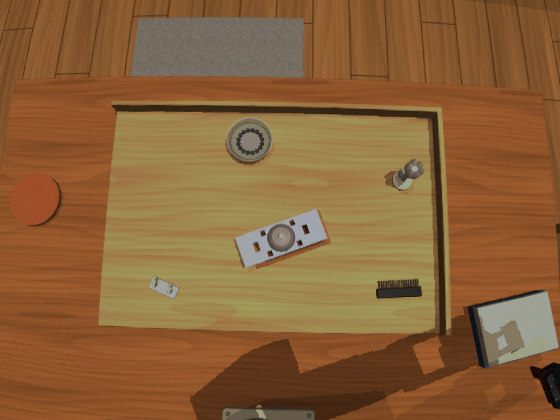

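View pics/side0.png

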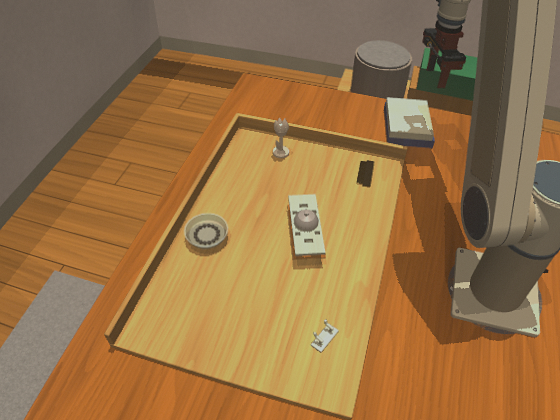

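```bash
python3 - <<'E'
from h import *
im=cv2.imread('pics/top0.png')[195:285,220:345];cv2.imwrite('pics/topc.png',cv2.resize(im,None,fx=6,fy=6,interpolation=cv2.INTER_CUBIC))
im=cv2.imread('pics/side0.png')[180:270,270:345];cv2.imwrite('pics/sidec.png',cv2.resize(im,None,fx=6,fy=6,interpolation=cv2.INTER_CUBIC))
E
```

```text
(no output)
```

View pics/topc.png

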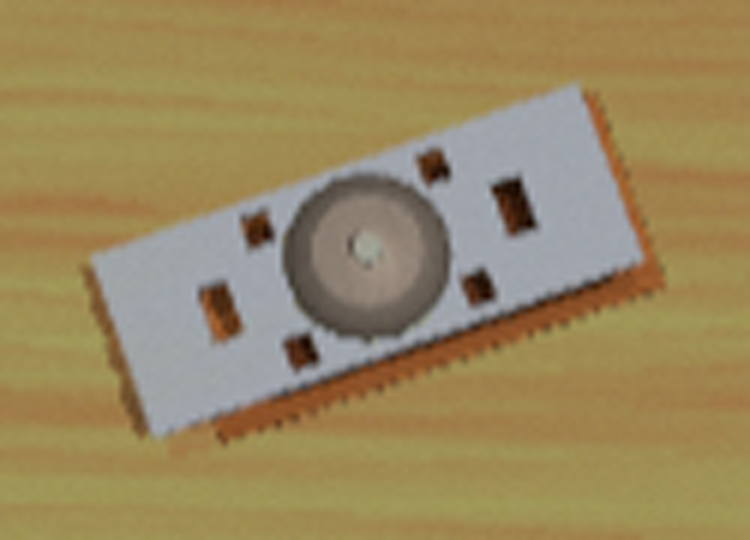

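View pics/sidec.png

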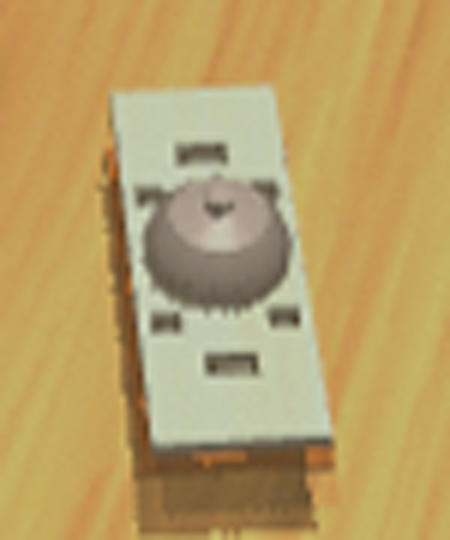

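```bash
python3 - <<'E'
from h import *
c=np.array([[570,85],[643,265],[152,437],[90,258]])/6+[220,195]-0.4
P=ray('top',c,70);print(P.round(1))
print('dims',np.linalg.norm(P[0]-P[3]),np.linalg.norm(P[1]-P[0]),'c',P.mean(0))
d=(P[3]-P[0]+P[2]-P[1]);print('yaw',np.degrees(np.arctan2(d[1],d[0])))
s=np.array([[512,205],[220,312]])/6+[220,195]-.4;print('slots',ray('top',s,70).round(1))
h=np.array([[222,440],[663,290],[590,92]])/6+[220,195]-.4;print('holder',ray('top',h,21).round(1))
from scipy.spatial.transform import Rotation as R
s=read_state();M=R.from_euler('xyz',s['orientation'],degrees=True).as_matrix();print(M.round(3))
t=P.mean(0)+[0,0,170];print('tool shift',(M.T@(t-s['position'])).round(1))
E
```

```text
[[ 577.6  -98.1   70. ]
 [ 508.  -127.    70. ]
 [ 437.9   59.3   70. ]
 [ 505.7   85.6   70. ]]
dims 197.22708121382567 75.39269719205134 c [507.30059791 -20.06489875  70.        ]
yaw 110.99320169132318
slots [[530.1 -76.2  70. ]
 [486.2  34.9  70. ]]
holder [[ 439.4   35.4   21. ]
 [ 503.5 -140.3   21. ]
 [ 583.9 -110.1   21. ]]
[[ 0.915  0.404  0.   ]
 [ 0.404 -0.915 -0.   ]
 [-0.     0.    -1.   ]]
tool shift [ 4.559e+02 -4.017e+02 -3.000e-01]
```

```bash
python3 - <<'E'
from h import *
from scipy.spatial.transform import Rotation as R
from scipy.optimize import fsolve
s=read_state();M=R.from_euler('xyz',s['orientation'],degrees=True).as_matrix()
N=20
def fin(v,w=-1.521/N):
    p=np.array(s['position']);m=M.copy()
    for i in range(N):
        p=p+m@np.array([v[0],v[1],0])*1; m=m@R.from_rotvec([0,0,w]).as_matrix()
    return p
t=np.array([507,-20,240])
v=fsolve(lambda v:(fin(v)-t)[:2],[20,-20]);print(v,v/30)
E
```

```text
[ 3.35107236e+01 -1.04498398e-02] [ 1.11702412e+00 -3.48327994e-04]
```

```bash
R='0'; python3 -m creep '0 0 -0.66 0.97 0 0 1; 0 0 -0.66 0.97 0 0 1; 0 0 -0.66 0.97 0 0 1; 0 0 -0.66 0.97 0 0 1; 0 0 -0.66 0.97 0 0 1' 10
python3 -m creep '0 0 -0.66 0.97 0 0 1; 0 0 -0.66 0.97 0 0 1; 0 0 -0.66 0.97 0 0 1; 0 0 -0.66 0.97 0 0 1; 0 0 -0.66 0.97 0 0 1'
```

```text
time_s: 1.15
position: [377.1, -495.8, 239.7]
orientation: [180.0, 0.0, 42.9]
contact_force: [0.2, -0.3, 0.4]
gripper_width: 50.9
time_s: 1.65
position: [469.5, -383.9, 239.7]
orientation: [180.0, 0.0, 61.8]
contact_force: [0.0, -0.1, 0.0]
gripper_width: 11.1
```

```bash
python3 -m creep '0 0 -0.66 0.97 0 0 -1; 0 0 -0.66 0.97 0 0 -1; 0 0 -0.66 0.97 0 0 -1; 0 0 -0.66 0.97 0 0 -1; 0 0 -0.66 0.97 0 0 -1'
python3 -m creep '0 0 -0.66 0.97 0 0 -1; 0 0 -0.66 0.97 0 0 -1; 0 0 -0.66 0.97 0 0 -1; 0 0 -0.66 0.97 0 0 -1; 0 0 -0.66 0.97 0 0 -1'
python3 -m creep '0 0 -0.66 0.97 0 0 -1; 0 0 -0.66 0.97 0 0 -1; 0 0 -0.66 0.97 0 0 -1; 0 0 0 0 0 0 -1;0 0 0 0 0 0 -1'
python3 - <<'E'
from h import *
st();snap('wrist','w1.png')
E
```

```text
time_s: 2.15
position: [520.6, -248.3, 239.8]
orientation: [180.0, 0.0, 80.7]
contact_force: [0.6, 1.2, -0.3]
gripper_width: 47.5
time_s: 2.65
position: [525.0, -103.4, 239.8]
orientation: [180.0, 0.0, 99.6]
contact_force: [1.0, 0.4, -0.6]
gripper_width: 86.5
time_s: 3.15
position: [505.1, -19.5, 239.9]
orientation: [180.0, 0.0, 110.8]
contact_force: [0.6, -0.0, 0.2]
gripper_width: 87.9
t 3.15 p [505.1 -19.5 239.9] o [1.7997e+02 3.0000e-02 1.1083e+02] F [ 0.6 -0.   0.2] M [ 0.   -0.11 -0.03] w 87.9
```

View pics/w1.png

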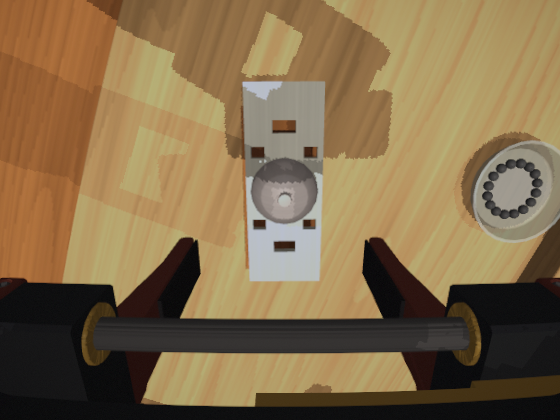

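```bash
python3 - <<'E'
from h import *
im=cv2.imread('pics/w1.png')[70:290,225:345];cv2.imwrite('pics/w1c.png',cv2.resize(im[:110],None,fx=6,fy=6,interpolation=cv2.INTER_CUBIC)[:600]);cv2.imwrite('pics/w1d.png',cv2.resize(im[110:],None,fx=6,fy=6,interpolation=cv2.INTER_CUBIC)[:])
E
```

```text
(no output)
```

View pics/w1c.png

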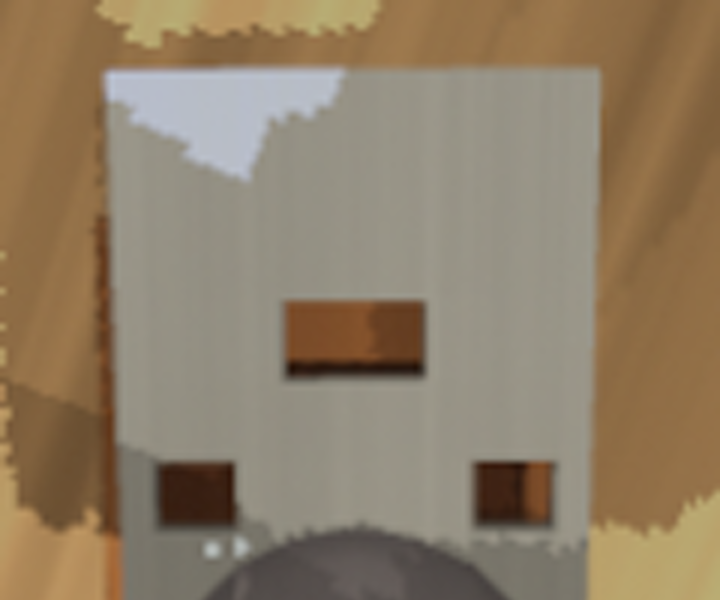

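View pics/w1d.png

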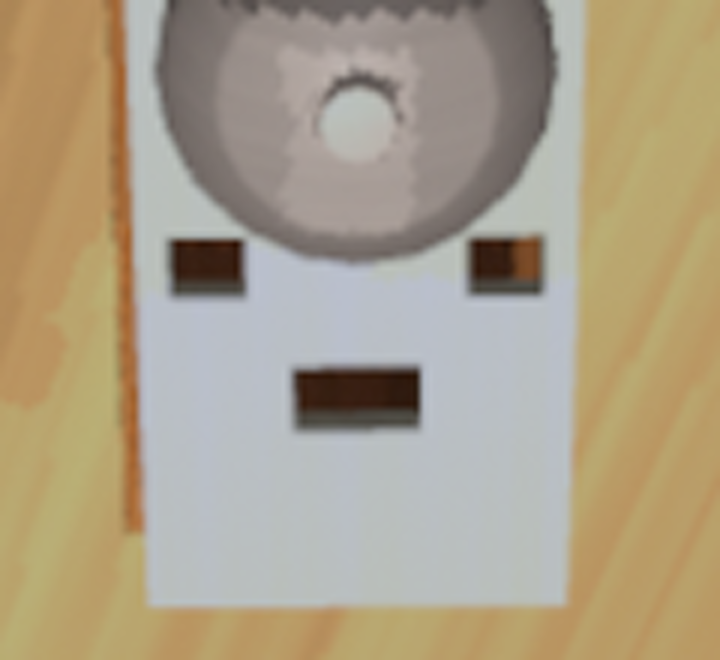

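```bash
python3 - <<'E'
from h import *
o1=np.array([225,70])-.4;o2=np.array([225,180])-.4
c=np.array([[104,70],[601,70]])/6+o1;c2=np.array([[148,605],[567,605]])/6+o2
P=ray('wrist',np.r_[c,c2],70);print(P.round(1),np.linalg.norm(P[0]-P[2]),np.linalg.norm(P[0]-P[1]))
C=P.mean(0);d=P[0]+P[1]-P[2]-P[3];ya=np.arctan2(d[1],d[0]);print('C',C,'yaw',np.degrees(ya))
H=ray('wrist',np.r_[np.array([[128,530]])/6+o2,np.array([[97,230]])/6+o1],21);print('H',H.round(1))
d=H[1]-H[0];yh=np.arctan2(d[1],d[0]);print('yh',np.degrees(yh))
for yy in (yh,ya):
  X=np.array([np.cos(yy),np.sin(yy),0]);Y=np.array([-X[1],X[0],0])
  # image left is +y? 
  print('edge rel plate centre', ((H-C)@X).round(1),((H-C)@Y).round(1))
  B=ray('wrist',np.r_[np.array([[355,362]])/6+o1,np.array([[522,490]])/6+o1,np.array([[525,260]])/6+o2],42)
  print('block',((B-C)@X).round(1),((B-C)@Y).round(1))
S=ray('wrist',np.r_[np.array([[355,300],[355,378]])/6+o1,np.array([[356,368],[356,430]])/6+o2],70);print('slots',((S-C)@X).round(1))
E
```

```text
[[ 437.8   57.8   70. ]
 [ 506.9   84.    70. ]
 [ 509.5 -128.2   70. ]
 [ 578.8 -102.    70. ]] 199.32524687107232 73.99419581144784
C [508.25306666 -22.11034411  70.        ] yaw 111.11183652312464
H [[ 505.4 -141.7   21. ]
 [ 439.4   32.8   21. ]]
yh 110.72005680995787
edge rel plate centre [-110.8   75.7] [45. 45.]
block [ 54.4  32.9 -45.1] [ -0.1 -28.6 -31.2]
edge rel plate centre [-110.5   76. ] [45.8 44.5]
block [ 54.4  32.7 -45.3] [ -0.4 -28.8 -30.9]
slots [ 66.   54.2 -54.2 -65.7]
```

```bash
python3 -m creep '0 0 -0.05 0.92 0.05 0 -1; 0 0 0 0.92 0 0.3 -1; 0 0 0 0.92 0 0.8 -1; 0 0 0 0 0 1 -1; 0 0 0 0 0 1 -1' 10
python3 -m creep '0 0 0 0 0 0.9 -1;0 0 0 0 0 0 -1;0 0 0 0 0 0 -1'
python3 - <<'E'
from h import *
st();snap('wrist','w2.png')
E
```

```text
time_s: 3.7
position: [477.5, 57.8, 146.2]
orientation: [179.9, 0.0, 111.0]
contact_force: [0.6, 0.8, -0.0]
gripper_width: 87.6
time_s: 4.0
position: [477.1, 57.4, 119.7]
orientation: [-179.9, -0.0, 111.0]
contact_force: [0.5, 0.1, 0.1]
gripper_width: 87.5
t 4.0 p [477.1  57.4 119.7] o [-1.7995e+02 -1.0000e-02  1.1099e+02] F [0.5 0.1 0.1] M [-0.03 -0.14 -0.01] w 87.5
```

View pics/w2.png

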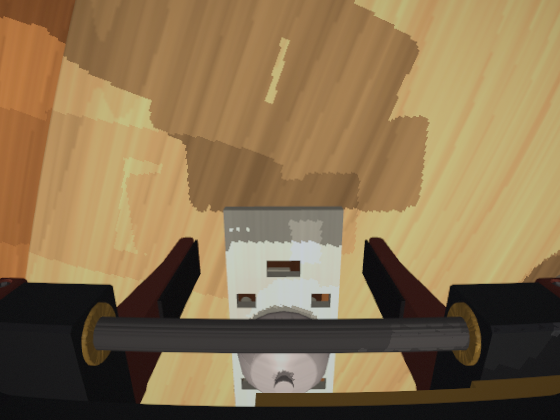

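```bash
python3 -m creep '0 0 0 0 0 0.9 -1;0 0 0 0 0 0.9 -1;0 0 0 0 0 0.05 -1;0 0 0 0 0 0 -1' 8
python3 -m creep '0 0 0 0 0 0 0;0 0 0 0 0 0 0;0 0 0 0 0 0 0;0 0 0 0 0 0 0' 8
python3 - <<'E'
from h import *
st();snap('wrist','w3.png')
E
```

```text
time_s: 4.45
position: [477.4, 57.9, 65.2]
orientation: [180.0, 0.0, 111.1]
contact_force: [-0.5, -0.1, 0.8]
gripper_width: 87.8
time_s: 4.85
position: [477.7, 58.2, 65.0]
orientation: [179.9, 0.0, 111.1]
contact_force: [1.6, 0.8, 3.2]
gripper_width: 73.9
t 4.85 p [477.7  58.2  65. ] o [1.7987e+02 4.0000e-02 1.1110e+02] F [1.6 0.8 3.2] M [ 0.04 -0.38  0.11] w 73.9
```

View pics/w3.png

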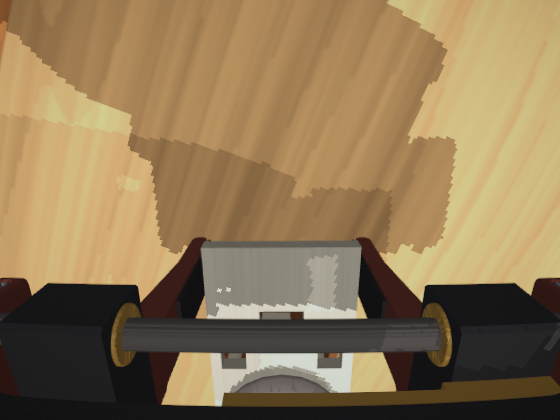

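```bash
python3 -m creep '0 0 0.07 -0.1 -0.04 0 0;0 0 0 -0.12 -0.04 0 0;0 0 0 -0.12 0 0 0;0 0 0 -0.12 0 0 0;0 0 0 0 0 0 0' 8
python3 - <<'E'
from h import *
st();snap('wrist','w4.png')
E
```

```text
time_s: 5.4
position: [479.1, 43.6, 64.1]
orientation: [-180.0, 0.0, 110.6]
contact_force: [-0.6, -0.5, 3.9]
gripper_width: 74.3
t 5.4 p [479.1  43.6  64.1] o [-1.7995e+02  1.0000e-02  1.1065e+02] F [-0.6 -0.5  3.9] M [-0.14 -0.05 -0.04] w 74.3
```

View pics/w4.png

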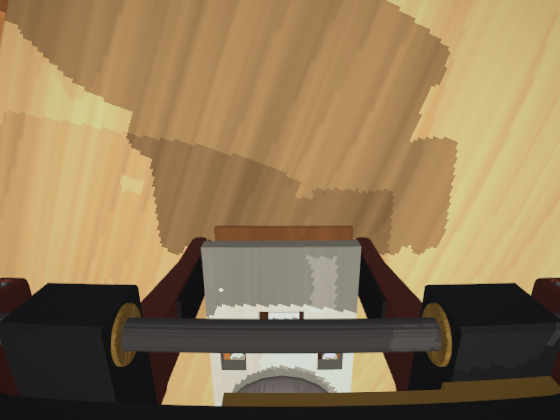

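```bash
python3 -m creep '0 0 0 -0.06 0.03 0 0;0 0 0 -0.06 0 0 0;0 0 0 0 0 0 0;0 0 0 0 0 0 0' 8
python3 -m creep '0 0 0 0 0 0 -0.85;0 0 0 0 0 0 -0.85;0 0 0 0 0 0 -0.85' 8
python3 - <<'E'
from h import *
st();snap('wrist','w5.png')
E
```

```text
time_s: 5.85
position: [481.4, 40.9, 63.8]
orientation: [-180.0, 0.0, 110.7]
contact_force: [0.4, -1.7, -4.1]
gripper_width: 73.9
time_s: 6.15
position: [481.6, 41.3, 64.2]
orientation: [180.0, 0.0, 110.7]
contact_force: [0.3, -1.5, 0.1]
gripper_width: 81.2
t 6.15 p [481.6  41.3  64.2] o [179.99   0.   110.69] F [ 0.3 -1.5  0.1] M [-0.02 -0.12  0.02] w 81.2
```

View pics/w5.png

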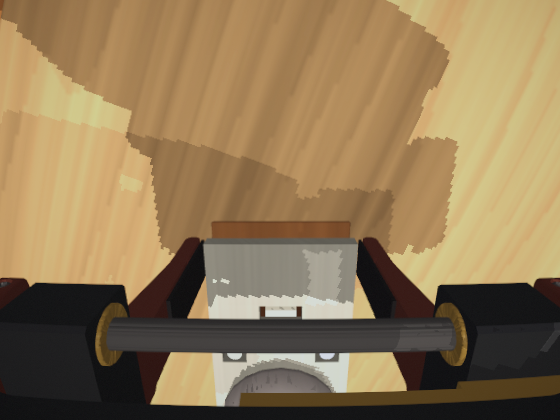

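```bash
python3 -m creep '0 0 0 0 0 0 -1;0 0 0 0 0 0 -1;0 0 0 0 0 -0.8 -1;0 0 0 0 0 -1 -1;0 0 0 -0.4 0 -1 -1' 8
python3 -m creep '0 0 0 -1 0 -1 1;0 0 0 -1 0 -1 1;0 0 0 0 0 0 1; 0 0 0 0 0 0 1'
python3 - <<'E'
from h import *
st();snap('wrist','w6.png',(200,100,380,380),2)
E
```

```text
time_s: 6.7
position: [484.8, 30.6, 148.8]
orientation: [-179.9, -0.0, 110.8]
contact_force: [0.3, -0.2, 0.5]
gripper_width: 87.9
time_s: 7.1
position: [506.9, -26.4, 208.4]
orientation: [179.9, 0.0, 110.6]
contact_force: [-0.1, 0.5, -0.4]
gripper_width: 59.2
t 7.1 p [506.9 -26.4 208.4] o [1.7994e+02 1.0000e-02 1.1060e+02] F [-0.1  0.5 -0.4] M [ 0.   -0.06 -0.03] w 59.2
```

View pics/w6.png

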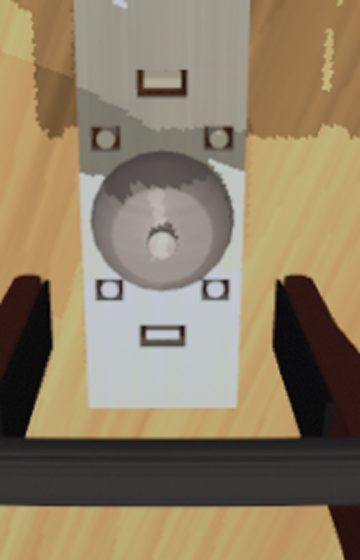

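```bash
python3 - <<'E'
from h import *
st();snap('wrist','w7.png');im=cv2.imread('pics/w7.png')
a=im[80:180,220:340];b=im[225:320,220:340]
cv2.imwrite('pics/w7c.png',cv2.resize(np.r_[a,b],None,fx=3,fy=3,interpolation=cv2.INTER_CUBIC))
E
```

```text
t 7.15 p [506.  -25.8 207.4] o [-1.7993e+02 -5.0000e-02  1.1065e+02] F [-0.5  0.9 -0.6] M [-0.06 -0.03  0.05] w 55.4
```

View pics/w7c.png

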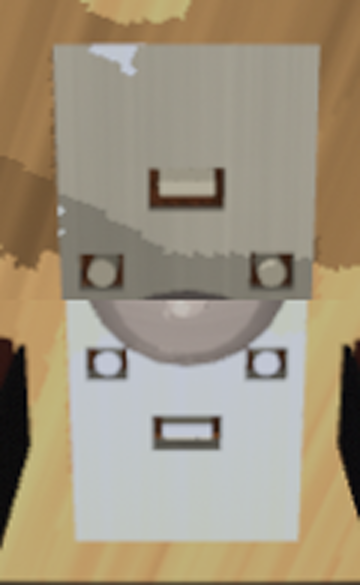

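```bash
python3 - <<'E'
from h import *
uv=np.array([[237.7,94.7],[326.7,94.7],[245.7,305.3],[319.7,305.3]])-.3
for z in(70,66,62):
    P=ray('wrist',uv,z);C=P.mean(0);d=P[0]+P[1]-P[2]-P[3]
    print(z,C.round(1),'L',np.linalg.norm(d)/2,'W',np.linalg.norm(P[0]-P[1]),np.linalg.norm(P[2]-P[3]),'yaw',np.degrees(np.arctan2(d[1],d[0])))
C=ray('wrist',uv,65).mean(0);yw=np.radians(110.7);X=np.array([np.cos(yw),np.sin(yw),0])
for s in(1,-1): print(s,(C+86*s*X).round(1))
Hc=np.array([508.25,-22.1,0])-15.8*X+3*np.array([-X[1],X[0],0]);print('holder',Hc.round(1))
E
```

```text
70 [510.  -37.5  70. ] L 195.38157040748186 W 71.86321809002001 72.11388916271211 yaw 110.85047151549705
66 [510.4 -38.7  66. ] L 198.15618183739355 W 72.88374682201338 73.13797767172015 yaw 110.85047151549706
62 [510.9 -39.9  62. ] L 200.93079326730515 W 73.90427555400663 74.1620661807281 yaw 110.85047151549705
1 [480.1  41.5  65. ]
-1 [ 540.9 -119.4   65. ]
holder [511.  -37.9   0. ]
```

```bash
python3 -m creep '0 0 0 -0.84 0 0 1;0 0 0 -0.84 0 0 1;0 0 0 -0.84 0 0 1;0 0 0 -0.84 0 0.5 1;0 0 0 0 0 1 1' 10
python3 -m creep '0 0 0 0 0 1 1;0 0 0 0 0 1 1;0 0 0 0 0 0 1'
python3 - <<'E'
from h import *
st();snap('side','s8.png',(230,150,370,290),4)
E
```

```text
time_s: 7.7
position: [544.4, -121.8, 163.1]
orientation: [179.8, 0.1, 110.6]
contact_force: [0.5, 0.4, -0.2]
gripper_width: 11.1
time_s: 8.0
position: [538.5, -118.5, 98.3]
orientation: [-179.5, -0.3, 110.7]
contact_force: [-1.0, -0.1, -0.7]
gripper_width: 0.4
t 8.0 p [ 538.5 -118.5   98.3] o [-179.52   -0.33  110.74] F [-1.  -0.1 -0.7] M [-0.01 -0.07  0.04] w 0.4
```

View pics/s8.png

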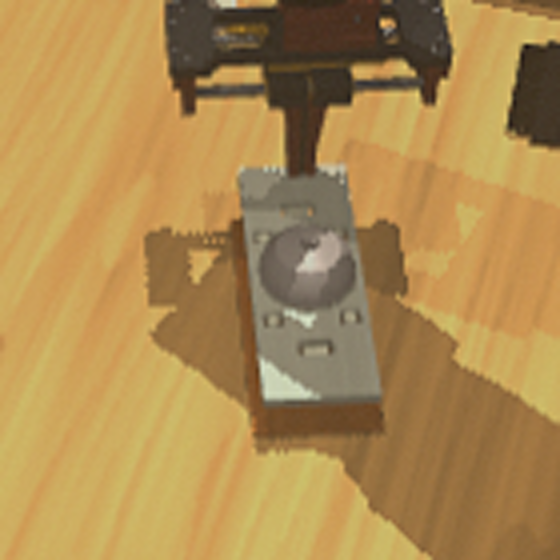

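```bash
python3 -m creep '0 0 0 0 0 0 1;0 0 0 0 0 0.2 1;0 0 0 0 0 0 1;0 0 0 0 0 0 1'
python3 -m creep '0 0 0 0 0 0.1 1;0 0 0 0 0 0.1 1;0 0 0 0 0 0 1'
```

```text
time_s: 8.45
position: [542.8, -120.4, 97.9]
orientation: [179.9, 0.0, 110.7]
contact_force: [-0.3, -0.1, -0.4]
gripper_width: 0.5
time_s: 8.75
position: [542.2, -120.3, 90.8]
orientation: [-180.0, -0.0, 110.7]
contact_force: [-0.2, 0.5, -0.6]
gripper_width: 0.4
```

```bash
for i in 1; do :; done; python3 -m creep '0 0 0 0 0 0.1 1;0 0 0 0 0 0.1 1;0 0 0 0 0 0 1'
python3 -m creep '0 0 0 0 0 0.07 1;0 0 0 0 0 0 1'
```

```text
time_s: 9.05
position: [542.2, -120.3, 84.6]
orientation: [-180.0, -0.0, 110.7]
contact_force: [0.2, 0.4, 0.6]
gripper_width: 0.5
time_s: 9.25
position: [542.4, -120.4, 82.8]
orientation: [-180.0, -0.0, 110.7]
contact_force: [-0.5, 0.2, 0.6]
gripper_width: 0.3
```

```bash
python3 -m creep '0 0 0 0 0 0.07 1;0 0 0 0 0 0 1'
python3 -m creep '0 0 0 0 0 0.07 1;0 0 0 0 0 0 1'
```

```text
time_s: 9.45
position: [542.7, -120.5, 81.0]
orientation: [180.0, 0.0, 110.7]
contact_force: [0.3, 0.4, 0.7]
gripper_width: 0.5
time_s: 9.65
position: [543.3, -120.8, 79.3]
orientation: [179.9, 0.1, 110.7]
contact_force: [1.1, -0.6, 3.1]
gripper_width: 0.7
```

```bash
python3 -m creep '0 0 0 0 0 0.07 1;0 0 0 0 0 0 1'
python3 -m creep '0 0 0 0 0 0.07 1;0 0 0 0 0 0 1'
```

```text
time_s: 9.85
position: [543.3, -120.8, 77.5]
orientation: [179.9, 0.1, 110.7]
contact_force: [0.1, 0.0, -0.2]
gripper_width: 0.6
time_s: 10.05
position: [541.9, -120.2, 74.1]
orientation: [-179.9, -0.0, 110.7]
contact_force: [0.6, 0.5, 0.2]
gripper_width: 0.2
```

```bash
python3 -m creep '0 0 0 0 0 0.07 1;0 0 0 0 0 0 1'
```

```text
time_s: 10.25
position: [542.1, -120.2, 72.0]
orientation: [-180.0, -0.0, 110.7]
contact_force: [-1.1, 0.2, 0.1]
gripper_width: 0.5
```

```bash
python3 - <<'E'
from h import *
st();snap('side','s9.png',(230,150,370,290),4);snap('wrist','w9.png')
E
```

```text
t 10.25 p [ 542.1 -120.2   72. ] o [-1.7995e+02 -3.0000e-02  1.1069e+02] F [-1.1  0.2  0.1] M [-0.04 -0.05  0.01] w 0.5
```

View pics/s9.png

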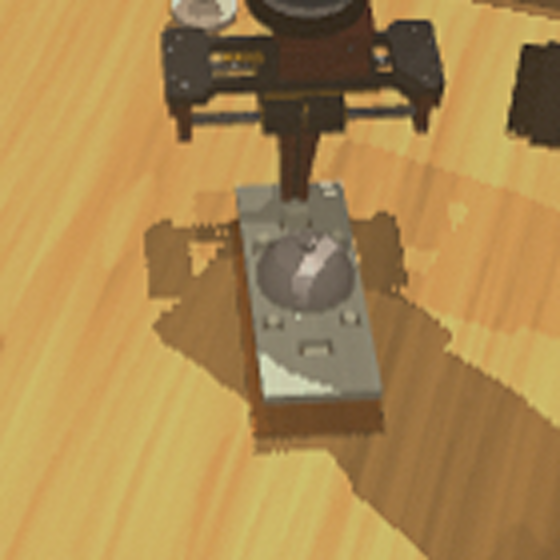

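View pics/w9.png

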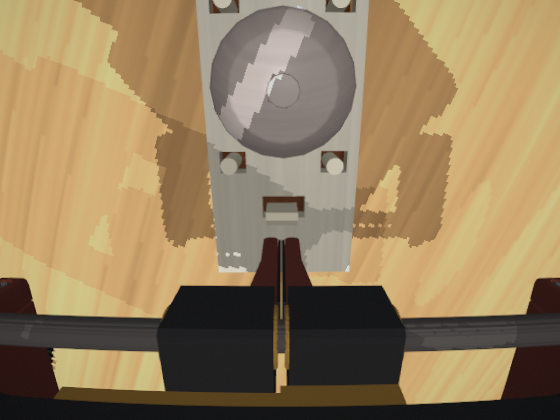

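```bash
python3 -m creep '0 0 0 0 0 0.05 1;0 0 0 0 0 0 1'
```

```text
time_s: 10.55
position: [542.4, -120.3, 70.9]
orientation: [-180.0, -0.0, 110.7]
contact_force: [0.2, 0.4, 0.1]
gripper_width: 0.6
```

```bash
python3 -m creep '0 0 0 0 0 0.05 1;0 0 0 0 0 0 1'
```

```text
time_s: 10.75
position: [542.4, -120.4, 69.4]
orientation: [-180.0, -0.0, 110.7]
contact_force: [0.0, 0.2, 0.2]
gripper_width: 0.5
```

```bash
python3 -m creep '0 0 0 0 0 0.05 1;0 0 0 0 0 0 1'
```

```text
time_s: 10.95
position: [542.4, -120.4, 67.9]
orientation: [-180.0, -0.0, 110.7]
contact_force: [0.7, 0.3, -0.0]
gripper_width: 0.4
```

```bash
python3 -m creep '0 0 0 0 0 0.04 1;0 0 0 0 0 0 1'
```

```text
time_s: 11.15
position: [542.6, -120.4, 66.9]
orientation: [180.0, 0.0, 110.7]
contact_force: [0.2, -0.3, 0.7]
gripper_width: 0.2
```

```bash
python3 -m creep '0 0 0 0 0 0.03 1;0 0 0 0 0 0 1'
```

```text
time_s: 11.35
position: [542.7, -120.4, 66.4]
orientation: [180.0, 0.0, 110.7]
contact_force: [-1.1, -0.7, 5.4]
gripper_width: 0.6
```

```bash
python3 -m creep '0 0 0 0 0 0.03 1;0 0 0 0 0 0 1'
```

```text
time_s: 11.55
position: [542.8, -120.5, 66.1]
orientation: [180.0, 0.0, 110.7]
contact_force: [-2.6, 0.4, 11.2]
gripper_width: 0.6
```

```bash
python3 -m creep '0 0 0 0 0 0.03 1;0 0 0 0 0 0 1'
```

```text
time_s: 11.75
position: [542.8, -120.5, 65.6]
orientation: [180.0, 0.0, 110.7]
contact_force: [-4.4, 0.7, 17.2]
gripper_width: 0.7
```

```bash
python3 - <<'E'
from h import *
snap('side','s10.png',(270,170,340,270),6);snap('wrist','w10.png',(200,120,370,290),4)
E
```

```text
(no output)
```

View pics/s10.png

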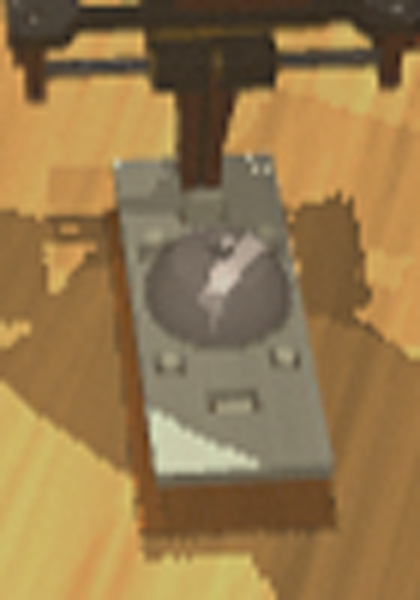

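View pics/w10.png

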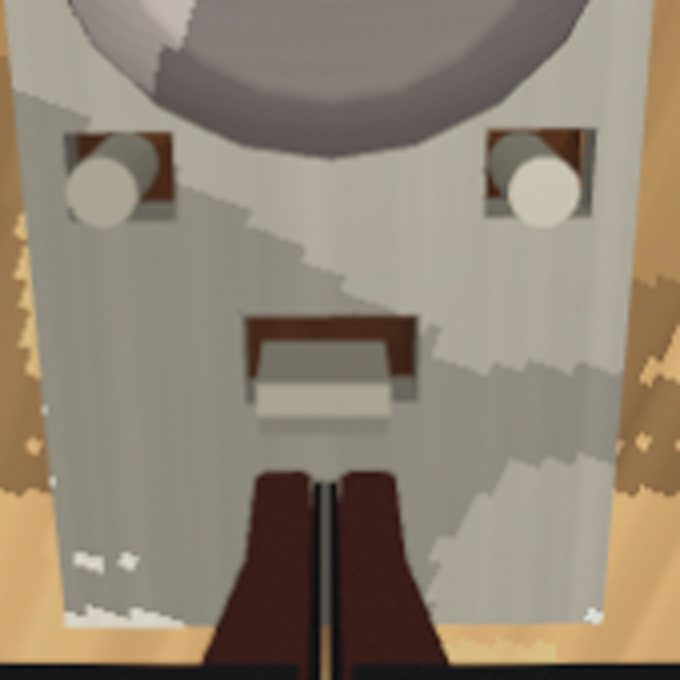

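```bash
python3 -m creep '0 0 0 0 0 -0.3 1;0 0 0 0 0 -1 1;0 0 0 0 0 -1 1;0 0 0 0.97 -0.04 -1 1;0 0 0 0.97 0 0 1'
python3 -m creep '0 0 0 0.97 0 0 1;0 0 0 0.97 0 0 1;0 0 0 0.97 0 0 1;0 0 0 0.97 0 0 1;0 0 0 0 0 0 1'
python3 -m creep '0 0 0 0 0 1 1;0 0 0 0 0 0.6 1;0 0 0 0 0 0 1;0 0 0 0 0 0 1'
python3 - <<'E'
from h import *
st();snap('wrist','w11.png')
E
```

```text
time_s: 12.35
position: [523.0, -66.6, 166.9]
orientation: [179.7, 0.2, 110.6]
contact_force: [0.8, 0.9, 0.7]
gripper_width: 0.6
time_s: 12.85
position: [478.2, 44.6, 163.2]
orientation: [-179.9, -0.0, 110.8]
contact_force: [0.2, -0.4, -0.0]
gripper_width: 0.5
time_s: 13.25
position: [479.9, 42.1, 115.3]
orientation: [-180.0, -0.0, 110.7]
contact_force: [-0.3, 1.0, -0.3]
gripper_width: 0.4
t 13.25 p [479.9  42.1 115.3] o [-179.97   -0.    110.66] F [-0.3  1.  -0.3] M [ 0.02 -0.13  0.  ] w 0.4
```

View pics/w11.png

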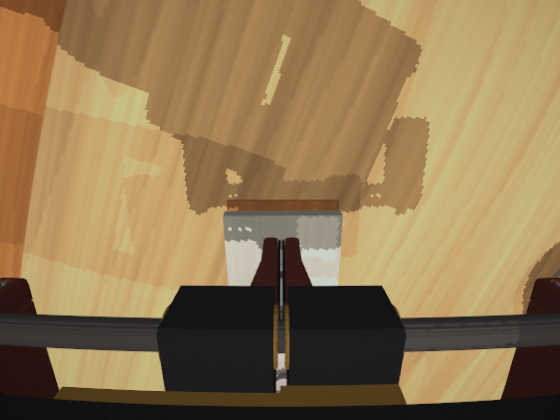

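```bash
python3 -m creep '0 0 0 0 0 0.5 1;0 0 0 0 0 0.4 1;0 0 0 0 0 0 1;0 0 0 0 0 0 1'
```

```text
time_s: 13.7
position: [479.8, 42.5, 88.4]
orientation: [-180.0, -0.0, 110.7]
contact_force: [-0.0, 0.4, 0.3]
gripper_width: 0.6
```

```bash
python3 -m creep '0 0 0 0 0 0.08 1;0 0 0 0 0 0.0 1'
```

```text
time_s: 13.9
position: [479.9, 42.5, 86.0]
orientation: [180.0, 0.0, 110.7]
contact_force: [-0.0, -0.5, -0.3]
gripper_width: 0.6
```

```bash
python3 -m creep '0 0 0 0 0 0.07 1;0 0 0 0 0 0.0 1'
```

```text
time_s: 14.1
position: [479.7, 42.6, 83.6]
orientation: [-180.0, -0.0, 110.7]
contact_force: [-0.7, 0.9, 0.6]
gripper_width: 0.6
```

```bash
python3 -m creep '0 0 0 0 0 0.07 1;0 0 0 0 0 0.0 1'
```

```text
time_s: 14.3
position: [479.9, 42.7, 81.7]
orientation: [180.0, -0.0, 110.7]
contact_force: [-1.9, 1.6, 3.7]
gripper_width: 0.4
```

```bash
python3 -m creep '0 0 0 0 0 0.05 1;0 0 0 0 0 0.0 1'
```

```text
time_s: 14.5
position: [479.9, 42.7, 80.2]
orientation: [180.0, 0.0, 110.7]
contact_force: [0.2, -0.3, -0.2]
gripper_width: 0.5
```

```bash
python3 -m creep '0 0 0 0 0 0.05 1;0 0 0 0 0 0.0 1'
```

```text
time_s: 14.7
position: [479.5, 42.4, 78.3]
orientation: [-180.0, -0.0, 110.7]
contact_force: [-1.3, -0.4, -0.2]
gripper_width: 0.3
```

```bash
python3 -m creep '0 0 0 0 0 0.04 1;0 0 0 0 0 0.0 1'
```

```text
time_s: 14.9
position: [479.5, 42.5, 77.1]
orientation: [-180.0, -0.0, 110.7]
contact_force: [0.1, -0.3, 0.2]
gripper_width: 0.2
```

```bash
python3 -m creep '0 0 0 0 0 0.04 1;0 0 0 0 0 0.0 1'
```

```text
time_s: 15.1
position: [479.6, 42.5, 76.0]
orientation: [-180.0, -0.0, 110.7]
contact_force: [0.9, -0.9, 0.1]
gripper_width: 0.7
```

```bash
python3 - <<'E'
from h import *
snap('side','s12.png',(270,170,340,270),6);snap('wrist','w12.png',(180,180,390,320),3)
E
```

```text
(no output)
```

View pics/s12.png

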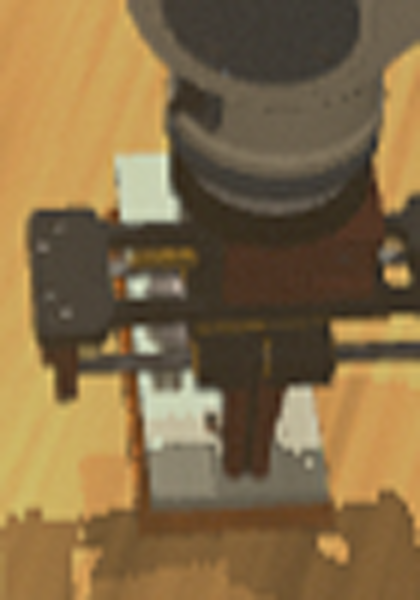

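View pics/w12.png

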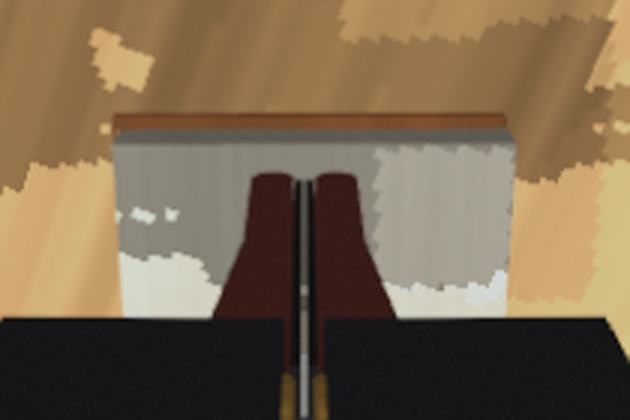

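Plate's end is in the view under the finger and going down; continuing in small steps.

```bash
python3 -m creep '0 0 0 0 0 0.05 1;0 0 0 0 0 0.0 1'
```

```text
time_s: 15.4
position: [479.6, 42.5, 74.5]
orientation: [-180.0, -0.0, 110.7]
contact_force: [-0.8, 0.5, 0.1]
gripper_width: 0.3
```

```bash
python3 -m creep '0 0 0 0 0 0.05 1;0 0 0 0 0 0.0 1'
```

```text
time_s: 15.6
position: [479.6, 42.5, 73.0]
orientation: [-180.0, -0.0, 110.7]
contact_force: [-1.2, -0.6, 0.1]
gripper_width: 0.4
```

```bash
python3 -m creep '0 0 0 0 0 0.05 1;0 0 0 0 0 0.0 1'
```

```text
time_s: 15.8
position: [479.6, 42.5, 71.5]
orientation: [-180.0, -0.0, 110.7]
contact_force: [0.3, 0.1, 0.1]
gripper_width: 0.8
```

```bash
python3 -m creep '0 0 0 0 0 0.05 1;0 0 0 0 0 0.0 1'
```

```text
time_s: 16.0
position: [479.6, 42.5, 70.0]
orientation: [-180.0, -0.0, 110.7]
contact_force: [0.0, 0.8, 0.2]
gripper_width: 0.4
```

```bash
python3 -m creep '0 0 0 0 0 0.04 1;0 0 0 0 0 0.0 1'
```

```text
time_s: 16.2
position: [479.6, 42.5, 68.9]
orientation: [-180.0, -0.0, 110.7]
contact_force: [-0.8, -0.7, 0.7]
gripper_width: 0.3
```

```bash
python3 -m creep '0 0 0 0 0 0.04 1;0 0 0 0 0 0.0 1'
```

```text
time_s: 16.4
position: [479.6, 42.5, 67.7]
orientation: [-180.0, -0.0, 110.7]
contact_force: [-0.0, -0.7, 1.0]
gripper_width: 0.9
```

```bash
python3 -m creep '0 0 0 0 0 0.03 1;0 0 0 0 0 0.0 1'
```

```text
time_s: 16.6
position: [479.8, 42.6, 67.2]
orientation: [180.0, -0.0, 110.7]
contact_force: [-1.9, 0.2, 4.9]
gripper_width: 0.6
```

```bash
python3 -m creep '0 0 0 0 0 0.02 1;0 0 0 0 0 0.0 1'
```

```text
time_s: 16.8
position: [479.8, 42.6, 67.0]
orientation: [180.0, -0.0, 110.7]
contact_force: [-2.1, 0.2, 11.8]
gripper_width: 0.8
```

```bash
python3 -m creep '0 0 0 0 0 0.02 1;0 0 0 0 0 0.0 1'
```

```text
time_s: 17.0
position: [479.8, 42.7, 66.7]
orientation: [180.0, -0.0, 110.7]
contact_force: [-3.1, 1.3, 16.6]
gripper_width: 0.4
```

```bash
python3 -m creep '0 0 0 0 0 -0.3 1;0 0 0 0 0 -1 1;0 0 0 0 0 -1 1;0 0 0 0 0 -1 1;0 0 0 -0.8 0 -0.5 1'
python3 -m creep '0 0 0 -1 0 0 1;0 0 0 -1 0 0 1;0 0 0 -0.3 0 0 -1;0 0 0 0 0 0 -1;0 0 0 0 0 0 -1'
python3 - <<'E'
from h import *
st();snap('wrist','w13.png');im=cv2.imread('pics/w13.png')[60:350,200:370];cv2.imwrite('pics/w13c.png',cv2.resize(im,None,fx=2.05,fy=2.05,interpolation=cv2.INTER_CUBIC));snap('side','s13.png',(270,170,340,270),6)
E
```

```text
time_s: 17.5
position: [488.5, 21.2, 182.1]
orientation: [179.9, 0.0, 110.8]
contact_force: [0.9, 0.4, -0.0]
gripper_width: 0.4
time_s: 18.0
position: [511.9, -43.9, 179.4]
orientation: [-179.9, -0.0, 110.7]
contact_force: [-0.5, 0.2, 0.0]
gripper_width: 21.0
t 18.0 p [511.9 -43.9 179.4] o [-1.7995e+02 -4.0000e-02  1.1066e+02] F [-0.5  0.2  0. ] M [-0.02 -0.08  0.02] w 21.0
```

View pics/w13c.png

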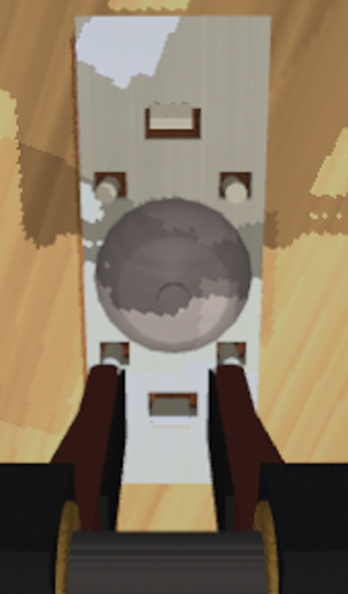

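View pics/s13.png

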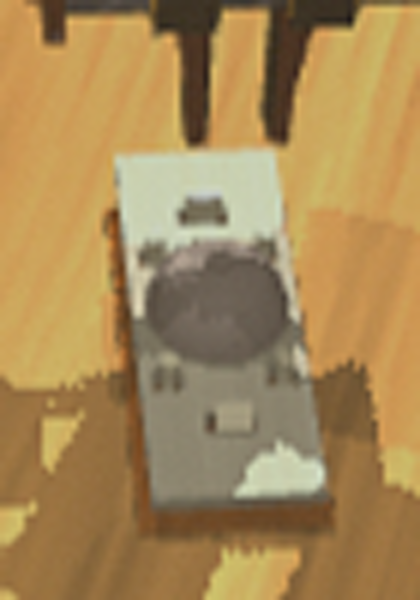

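```bash
python3 -m creep '0 0 0 0.3 0 -1 -1;0 0 0 0.3 0 -0.5 -1;0 0 0 0 0 0 -1;0 0 0 0 0 0 -1;0 0 0 0 0 0 -1'
python3 - <<'E'
from h import *
st();snap('wrist','w14.png');im=cv2.imread('pics/w14.png')[80:300,220:350];cv2.imwrite('pics/w14a.png',cv2.resize(im[:100],None,fx=6,fy=6,interpolation=cv2.INTER_CUBIC));cv2.imwrite('pics/w14b.png',cv2.resize(im[120:],None,fx=6,fy=6,interpolation=cv2.INTER_CUBIC))
E
```

```text
time_s: 18.6
position: [505.6, -27.4, 223.7]
orientation: [-179.9, -0.0, 110.7]
contact_force: [0.6, -0.3, 0.2]
gripper_width: 69.0
t 18.6 p [505.6 -27.4 223.7] o [-1.7992e+02 -3.0000e-02  1.1072e+02] F [ 0.6 -0.3  0.2] M [-0.04 -0.07  0.02] w 69.0
```

View pics/w14a.png

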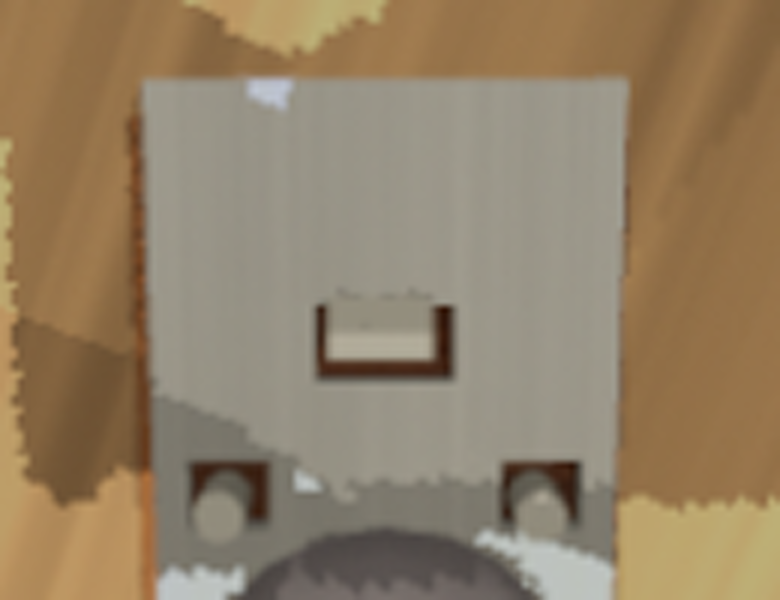

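View pics/w14b.png

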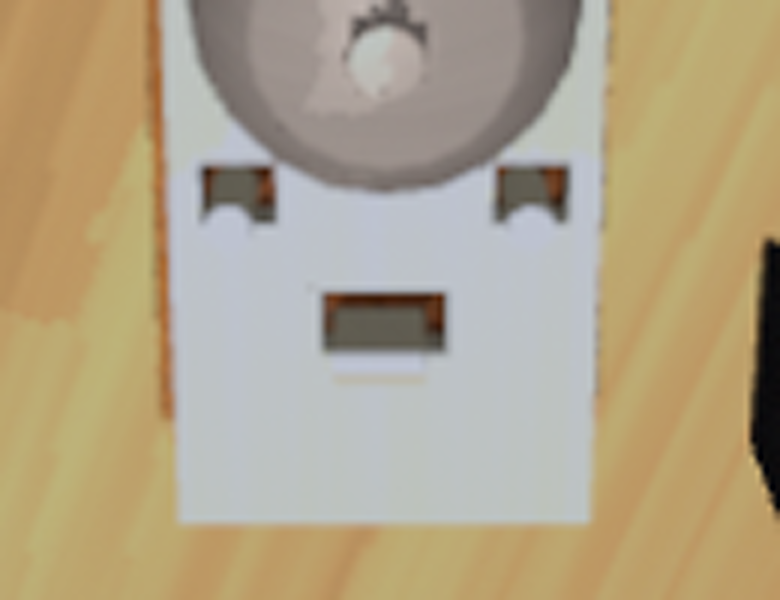

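```bash
python3 - <<'E'
from h import *
o1=np.array([220,80])-.4;o2=np.array([220,200])-.4
uv=np.r_[np.array([[143,80],[629,80]])/6+o1,np.array([[178,523],[591,523]])/6+o2]
for z in(58,54,50,46):
    P=ray('wrist',uv,z);C=P.mean(0);d=P[0]+P[1]-P[2]-P[3]
    print(z,C.round(1),'L',round(np.linalg.norm(d)/2,1),'W',np.linalg.norm(P[0]-P[1]).round(1),np.linalg.norm(P[2]-P[3]).round(1),'yaw',np.degrees(np.arctan2(d[1],d[0])).round(2))
C=ray('wrist',uv,50).mean(0);yw=np.radians(110.72);X=np.array([np.cos(yw),np.sin(yw),0]);Y=np.array([-X[1],X[0],0])
H=ray('wrist',np.r_[np.array([[165,415]])/6+o2,np.array([[132,130]])/6+o1],21);Hc=np.array([511,-37.9,50])
print('rel holder(first est)',((C-Hc)@X).round(1),((C-Hc)@Y).round(1),'edge rel C',((H-C)@X).round(1),((H-C)@Y).round(1))
E
```

```text
58 [510.7 -36.7  58. ] L 194.2 W 72.0 72.4 yaw 110.73
54 [511.2 -37.7  54. ] L 196.7 W 72.9 73.4 yaw 110.73
50 [511.6 -38.8  50. ] L 199.2 W 73.8 74.3 yaw 110.73
46 [512.  -39.8  46. ] L 201.7 W 74.8 75.2 yaw 110.73
rel holder(first est) -1.1 -0.3 edge rel C [-93.3  92.4] [42.1 42.1]
```

```bash
python3 - <<'E'
from cell import workorder
print(workorder.finish_job())
E
```

```text
the job is handed in; nothing more can be done
None
```

The bell's plate is home over all four posts with both hooks clicked, and I handed the job in with about 19 s of the 72 s on the clock; no verdict was reported.

**What I did:**
- I gripped the plate's +x end lightly with 8 N and slid it about 18 mm towards the holder's −x, with a small shift across and a slight turn. I released it and it dropped over all four posts.
- I then pressed with the closed fingers first at the −x end, then at the +x end, stopping at the hard stop each time. The peak readings were about 17 N, below the 25 N where the foam starts to give.

**Last checks:**
- The last wrist picture, with the arm lifted clear, shows both hooks' noses over the outer edges of their slots.
- The plate's measured length and width match its size at 50 mm above the work surface, which is the home height. The two ends differ by only about 0.5 mm in apparent width, so it is close to level.
- The plate sits about 1 to 2 mm from the holder's middle along x and under 0.5 mm across, within the 10 mm and 5 mm limits.

**What disagreed or was not seen:**
- The force readings dropped to near zero between first contact and the hard stop at both ends. So I never measured the 8 to 20 N push past the hooks, and the clicks are judged from the pictures and the final heights.
- I could not read the foam's squash directly.
- I took no final picture aimed at the other things on the shelf. The arm's path kept well clear of them.

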